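# Pack power units into the corner of the bench tray

## Robot

A 6-joint arm with a two-finger parallel gripper is mounted at the origin on the work surface. World frame = base frame: x ahead of the robot, y to its left, z up, the work surface at z = 0. Lengths are in mm, angles in rad, forces in N, time in s.
With the tool pointing down it reaches from about 350 to 975 mm from the base axis. Payload 7.1 kg.
Tool frame: the origin (TCP) lies at the centre of the arm's flange, where the gripper is bolted on; the fingertips stand 182 mm ahead of it and the grasp point (between the pads) lies 163 mm ahead of it; z points along the fingers, y is the line along which they close (so a half turn about z gives the same grasp; the last joint's range is limited). The gripper opens to 88 mm and grips with 3 to 60 N. Pads are 20 mm wide; open, the fingers measure 115 mm over their backs; the gripper's body (75 mm by 178 mm) begins 61 mm behind the grasp point.
Start: joints at [1.181, 0.423, 1.63, -0, 1.089, -0.019], TCP at [226.444, 582.52, 404.675] pointing down, gripper open.
Joint ranges: [-3, 3], [-0.9, 2.11], [0.09, 2.58], [-1.31, 4.45], [0.11, 2.69], [-2.54, 2.54]. Speed limits (rad/s): [2.39, 2.39, 3.01, 3.14, 3.14, 3.14].

## Interface

Orientations are given as a rotation vector (axis times angle).
In Python, from workcell import readout, get_image, ctrl gives the robot as it stands.
- The arm moves only by the tool step_arm, never from a script. Its argument "targets" is a list that holds one entry, the list of rows, each a list of 7 numbers: the shift along the world's x, y, z as a fraction of full scale, then the turn, a rotation vector about the world's x, y, z as a fraction of full scale, then the opening, from 0 (shut) to 1 (fully open). In form: [[[dx, dy, dz, wx, wy, wz, claw], ...]]. A call has exactly 5 rows; each row shifts and turns the commanded pose from where the row before left it; what a row does not reach is not made up. Full scale, the value 1, is 0.05 m for a shift and 4 degrees for a turn. A row lasts 1/8 s, in which the tool goes at most 62.5 mm and 10.7 degrees, less where a joint would pass 70% of its speed; a pose out of reach is approached as far as the arm can. A call with a number of a shift or a turn outside -1 to 1 is refused whole. A call with a gripper value outside its range is refused whole. The fingers move at their own pace and stop on an object; the grip force is fixed at half the most. Time passes only in rows, so rows that do not move let the fingers close, or fill a call up. It gives the time, the measured TCP pose, the force, the opening and the grip force at its end, in the units of the state.
- readout.get_obs(): the state, without advancing time (a new reading comes with each control period).
- get_image(name): name is "side" or "top" or "wrist"; returns a dict with "pixels" (384x512x3 uint8, red, green, blue), "intrinsics" (3x3 intrinsics, pixels), "extrinsics" (4x4, takes a point from world to camera coordinates). Camera axes: x right, y down, z forward; pixel columns grow to the right and rows downward; lengths in mm; the calibration is good to about 2 mm. The wrist camera is an equidistant fisheye: a pixel r from the principal point sees the ray r / f radians off the axis. A picture is of the moment at which its call begins. There is no depth.
- ctrl.close_job(): hands the job in; it is judged then, once.
The state is a dict: "t": time; "qpos": joint angles; "qvel": joint speeds; "joint_torque": joint torques, N m; "ee_pos": TCP position; "orientation": TCP orientation; "ft_force": force on the tool from outside, world axes, zero at the start; "moment": the same for the moment, N m; "width": finger opening in mm; "grasp_force": force on a finger pad.
Only numpy, scipy, OpenCV 4.12 (cv2) and the standard library are available. Lean on these libraries where they do the work, as an engineer would, in place of code of your own. Each camera call takes 0.05 s, during which the arm holds its last target. There are 200 camera calls.

## Task

Pack the two power units into the walled corner of the tray under the lamp. First push the metal power-supply module fully home, one end flush against the far wall and its long side flush against the left wall; only then push the laptop power adapter up beside it, its long side flush against the module and one end flush against the far wall. Do not push the multimeter, the screwdriver pot or the carton about.

Things in the scene. Friction and masses are not known exactly. Their poses are not given: they have to be found in the camera images.
- tray: Fixed teal tray. Origin: inner corner of far and left walls, at bench height; x (within 0.2 rad of the robot's x) points away from the robot through the far wall, y through the left wall, z up. Floor 6 mm thick, reaching 215 mm to -x and 345 mm to -y. Only two walls, 12 mm thick, tops 30 mm above the bench: inner faces at x = 0 (far) and y = 0 (left). Near and right sides are open.
- lamp (a point): Middle of the underside of the rigid white lamp panel fixed across the tray, at (-69, -157.5, 133) mm in the tray's frame and with its axes. Panel 58 mm (x) by 385 mm (y), 20 mm thick, on two posts 20 x 14 mm centred at tray y = +21 and -336 mm, x = -69. It leaves no room for an upright gripper: reach in beneath it from the near side with the tool leaning.
- module: Power-supply module: closed aluminium case 110 (x) by 54 (y) by 40 mm high, about 0.3 kg, vent holes and terminal strip on top. Origin: centre of underside; z up. Starts loose on the tray floor away from both walls, within 0.25 rad of the tray's x axis. Home, its origin is at x = -55, y = -27, z = 6 mm in the tray's frame.
- adapter: Laptop power adapter, no cables: black plastic brick 84 (x) by 44 (y) by 32 mm high, edges rounded 4 mm, about 0.3 kg. Origin: centre of underside; z up. Starts loose on the tray floor, right (-y) of the module with a gap of 50 mm or more, within 0.25 rad of the tray's x axis. Packed, its origin is at x = -42, y = -76, z = 6 mm in the tray's frame.
- meter: Bystander: grey multimeter, 150 x 72 x 36 mm (44 mm at its dial), lying on the bench right of the tray. Origin: centre of its underside.
- pot: Bystander: round blue pot, 74 mm across and 80 mm high, screwdrivers in it to about 160 mm, left of the tray. Origin: centre of its underside.
- carton: Bystander: closed cardboard carton 110 x 75 x 50 mm on the bench left of the tray. Origin: centre of its underside.
There are look-alikes about, which are no part of the job. What is shaped like the adapter but pink is not meant.

How it is judged:
By the outcome, as a careful person would: the job done as asked, in the order asked, and still so for the second after the job is handed in, with the robot touching nothing.
It also fails if it takes over 64 s, if anything falls off the work surface, if the arm or the gripper's body presses on something with over 40 N, if the wrist force passes 120 N, or if a joint passes its speed limit or range.

## Working session

There is one attempt and no reset: what is moved stays moved. The work goes in short steps, Python scripts to look and compute and a tool call to move; the robot and the scene stay as the last step left them, time stands still between calls to the robot, and variables do not carry over. Pictures are saved under pics/ and viewed, at most 10 in all, crops included, and the job is handed in when it is done.

Besides the shell and the picture viewer there is one more tool, called after ">>>" as a command line: name --argument value ..., lists and objects as JSON in quotes. step_arm: Moves the arm, as the interface text tells. Shift numbers are shares of 0.05 m and turn numbers shares of 4 degrees, none past 1 either way. Its arguments: {"type":"object","properties":{"targets":{"type":"array"}},"required":["targets"]}

```bash
mkdir -p pics
python3 - <<'E'
from workcell import readout,get_image
import cv2,numpy as np,pickle
o=readout.get_obs();print(o['t'],o['ee_pos'],o['orientation'],o['width'])
d={n:get_image(n) for n in("side","top","wrist")}
pickle.dump(d,open('im0.pkl','wb'))
for n in d:
  cv2.imwrite(f'pics/{n}0.png',d[n]['pixels'][:,:,::-1]);print(n,d[n]['intrinsics'].round(1).tolist(),d[n]['extrinsics'].round(3).tolist())
a=np.hstack([d['top']['pixels'],d['side']['pixels']])[:,:,::-1]
E
```

```text
0.0 [226.36746757 582.26819599 403.90404204] [-5.79138968e-01 -3.08743120e+00  2.38489113e-03] 87.82501298218982
side [[368.3, 0.0, 264.7], [0.0, 368.3, 193.2], [0.0, 0.0, 1.0]] [[0.837, -0.547, -0.02, -511.222], [-0.364, -0.529, -0.767, 299.478], [0.408, 0.649, -0.642, 781.373], [0.0, 0.0, 0.0, 1.0]]
top [[445.5, 0.0, 250.3], [0.0, 445.5, 198.8], [0.0, 0.0, 1.0]] [[-0.003, -1.0, 0.007, -35.325], [-0.999, 0.003, -0.045, 570.499], [0.045, -0.007, -0.999, 1426.041], [0.0, 0.0, 0.0, 1.0]]
wrist [[297.3, 0.0, 252.3], [0.0, 297.3, 189.9], [0.0, 0.0, 1.0]] [[0.362, 0.932, -0.002, -624.745], [0.905, -0.35, 0.243, -29.271], [0.225, -0.09, -0.97, 389.666], [0.0, 0.0, 0.0, 1.0]]
```

View pics/top0.png

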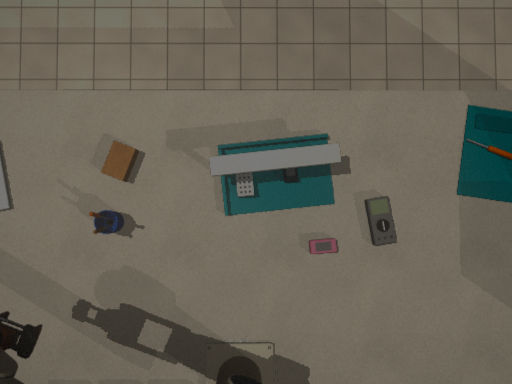

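View pics/side0.png

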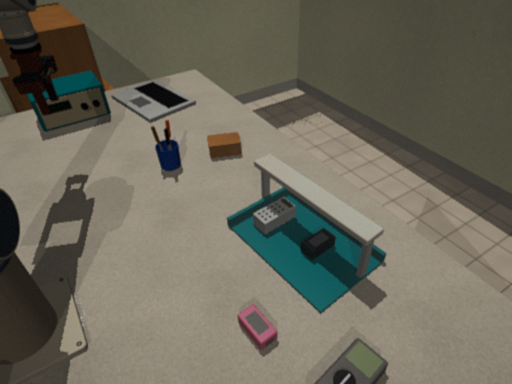

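Run:
```python
import pickle,cv2
d=pickle.load(open('im0.pkl','rb'))
def crop(n,x,y,w,h,s): cv2.imwrite(f'pics/{n}c.png',cv2.convertScaleAbs(cv2.resize(d[n]['pixels'][y:y+h,x:x+w,::-1],None,fx=s,fy=s,interpolation=cv2.INTER_CUBIC),alpha=1.5))
crop('top',205,125,150,100,5); crop('side',225,150,165,150,4)
```

```text
(no output)
```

View pics/topc.png

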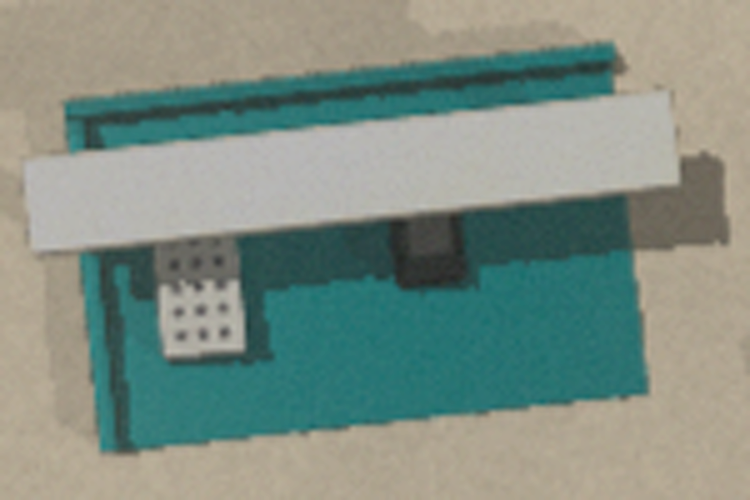

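View pics/sidec.png

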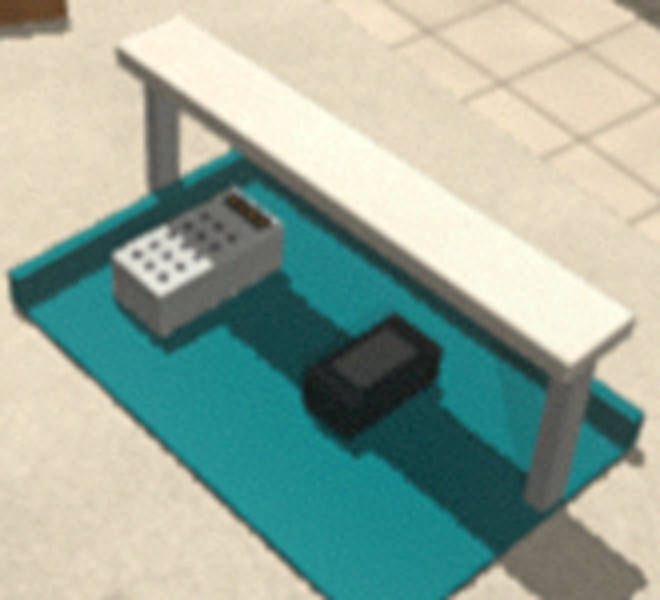

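The top picture shows the tray at about x 218–334, y 134–215, with the module at (245,184). There are two adapter-shaped things: the black brick at top (291,172), and the pink one at top (323,246), side (257,326). The black one on the tray is the adapter; the crop confirms it is black, and the pink one is excluded.

```bash
cat > h.py <<'E'
import numpy as np,pickle
def ray(im,u,v,z,fish=False):
    K,E=im['intrinsics'],im['extrinsics']
    p=np.array([(u-K[0,2])/K[0,0],(v-K[1,2])/K[1,1]])
    if fish:
        r=np.linalg.norm(p);d=np.array([*(p/r*np.sin(r)),np.cos(r)])
    else: d=np.array([*p,1])
    R,t=E[:3,:3],E[:3,3];c=-R.T@t;d=R.T@d
    return c+d*(z-c[2])/d[2]
class T:
    def __init__(s,o,a): s.o=np.array(o);s.a=a;s.R=np.array([[np.cos(a),-np.sin(a)],[np.sin(a),np.cos(a)]])
    def inv(s,p): return s.R.T@(np.array(p)[:2]-s.o)
    def fwd(s,p): return s.R@np.array(p)+s.o
E
python3 - <<'E'
from h import *
d=pickle.load(open('im0.pkl','rb'))
t=lambda X,Y,z:ray(d['top'],(X+.5)/5-.5+205,(Y+.5)/5-.5+125,z)
s=lambda X,Y,z:ray(d['side'],(X+.5)/4-.5+225,(Y+.5)/4-.5+150,z)
FL,FR,NL,NR=t(66,102,30),t(614,42,30),t(100,452,30),t(648,393,6)
for p in(FL,FR,NL,NR):print(p.round(1))
print('len',np.linalg.norm(FL-FR),np.linalg.norm(FL-NL))
y=FL-FR;a=np.arctan2(-y[0],y[1]);x=FL-NL;a2=np.arctan2(x[1],x[0]);print(a,a2)
a=(a*357+a2*227)/584
T0=T([0,0],a)
# origin: FL is (12,12), FR (12,-345), NL(-215,12), NR(-215,-345)
o=np.mean([p[:2]-T0.fwd(q) for p,q in((FL,(12,12)),(FR,(12,-345)),(NL,(-215,12)),(NR,(-215,-345)))],axis=0)
print([ (p[:2]-T0.fwd(q)).round(1) for p,q in((FL,(12,12)),(FR,(12,-345)),(NL,(-215,12)),(NR,(-215,-345)))])
W=T(o,a);print('tray',o,a)
print('side chk inner wall top end FL outer', W.inv(s(14,275,30)),W.inv(s(642,415,30)))
m=[W.inv(s(X,Y,46)) for X,Y in((113,257),(162,297),(283,232),(235,187))]
print('module',np.round(m,1),np.mean(m,0),[np.linalg.norm(m[i]-m[i-1]).round(1) for i in range(4)],np.arctan2(*(m[2]-m[1])[::-1]),np.arctan2(*(m[3]-m[0])[::-1]))
print('mod top view near', W.inv(t(165,358,46)),W.inv(t(245,355,46)))
b=[W.inv(s(X,Y,38)) for X,Y in((303,376),(345,408),(441,350),(395,316))]
print('adapter',np.round(b,1),np.mean(b,0),[np.linalg.norm(b[i]-b[i-1]).round(1) for i in range(4)],np.arctan2(*(b[2]-b[1])[::-1]),np.arctan2(*(b[3]-b[0])[::-1]))
print('ad top near', W.inv(t(396,285,25)),W.inv(t(465,283,25)))
E
```

```text
[742.6  66.9  30. ]
[ 780.8 -285.6   30. ]
[518.1  45.2  30. ]
[ 555.6 -309.6    6. ]
len 354.55724906319153 225.57291406905446
0.10783178776834756 0.09634440122107168
[array([731.9,  53.7]), array([733.3,  56.3]), array([733.2,  55.4]), array([733.8,  55.7])]
tray [733.05492686  55.28277436] 0.1033666563535674
side chk inner wall top end FL outer [-216.03037103    4.73865175] [   5.55035709 -342.99766763]
module [[-163.9  -38.5]
 [-162.7  -89.2]
 [ -60.3  -93.7]
 [ -54.   -37.1]] [-110.24019901  -64.62578735] [np.float64(109.8), np.float64(50.6), np.float64(102.5), np.float64(57.0)] -0.044431631292337986 0.012863878313194271
mod top view near [-160.4366471   -35.62443752] [-163.90176531  -86.05455442]
adapter [[-134.8 -192.9]
 [-133.2 -228.2]
 [ -53.5 -232.8]
 [ -53.9 -193.3]] [ -93.85681261 -211.80018496] [np.float64(80.9), np.float64(35.3), np.float64(79.8), np.float64(39.4)] -0.05755296785739768 -0.004647042841331334
ad top near [-128.34995617 -187.69631678] [-131.75790387 -231.93445021]
```

>>> step_arm --targets '[[[0.35,-0.69,0,0,0,0.97,0],[0.35,-0.69,0,0,0,0.97,0],[0.35,-0.69,0,0,0,0.97,0],[0.35,-0.69,0,0,0,0.97,0],[0.35,-0.69,0,0,0,0.97,0]]]'

```text
t: 0.78
ee_pos: [314.3, 408.8, 404.5]
orientation: [-0.047, -3.141, 0.0]
ft_force: [0.8, -0.1, 0.2]
width: 41.6
grasp_force: 0.0
```

>>> step_arm --targets '[[[0.35,-0.69,0,0,0,0.97,0],[0.35,-0.69,0,0,0,0.97,0],[0.35,-0.69,0,0.1,-0.99,0,0],[0.35,-0.69,0,0.1,-0.99,0,0],[0.35,-0.69,0,0.1,-0.99,0,0]]]'

```text
t: 1.4
ee_pos: [401.8, 236.4, 404.7]
orientation: [-0.151, 2.927, 0.015]
ft_force: [0.6, -0.7, 0.1]
width: 0.3
grasp_force: 0.0
```

>>> step_arm --targets '[[[-0.04,-0.69,-0.3,0.1,-0.99,0,0],[-0.04,-0.69,-0.3,0.1,-0.99,0,0],[-0.04,-0.69,-0.3,0.1,-0.99,0,0],[-0.04,-0.69,-0.3,0.1,-0.99,0,0],[-0.04,-0.69,-0.3,0.1,-0.99,0,0]]]'

```text
t: 2.02
ee_pos: [391.1, 64.0, 329.4]
orientation: [-0.134, 2.582, 0.035]
ft_force: [29.7, 12.0, 13.9]
width: 0.7
grasp_force: 0.0
```

>>> step_arm --targets '[[[-0.04,-0.69,-0.3,0.1,-0.99,0,0],[-0.04,-0.69,-0.3,0.1,-0.99,0,0],[-0.04,-0.69,-0.3,0.1,-0.99,0,0],[-0.04,-0.69,-0.3,0.1,-0.99,0,0],[-0.04,-0.69,-0.3,0.05,-0.5,0,0]]]'

```text
t: 2.65
ee_pos: [402.0, -9.0, 342.6]
orientation: [-0.114, 2.527, 0.029]
ft_force: [0.9, 0.6, -0.6]
width: 0.5
grasp_force: 0.0
```

Run:
```python
from workcell import readout,get_image
import cv2,numpy as np
from scipy.spatial.transform import Rotation as R
o=readout.get_obs();print({k:np.round(v,3) for k,v in o.items()})
print(R.from_rotvec(o['orientation']).as_matrix().round(3))
cv2.imwrite('pics/s1.png',cv2.hconcat([get_image('side')['pixels'][:,:400,::-1],get_image('wrist')['pixels'][:,56:456,::-1]]))
```

```text
{'t': np.float64(2.65), 'qpos': array([-0.082,  0.141,  2.308,  0.832,  0.127, -2.542]), 'qvel': array([-0.483, -0.036, -0.085,  0.359,  0.153, -0.029]), 'joint_torque': array([  3.166, -28.794, -18.873,   0.483,  -1.428,  -4.82 ]), 'ee_pos': array([401.996,  -9.041, 342.607]), 'orientation': array([-0.114,  2.527,  0.029]), 'ft_force': array([ 0.893,  0.606, -0.572]), 'moment': array([ 0.015,  0.216, -0.047]), 'grasp_force': np.float64(0.0), 'width': np.float64(0.469)}
[[-0.815 -0.089  0.573]
 [-0.075  0.996  0.047]
 [-0.575 -0.005 -0.818]]
```

View pics/s1.png

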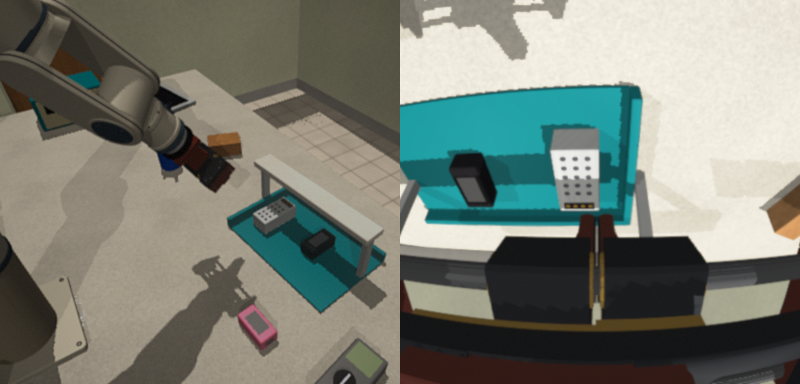

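The wrist camera shows the module at about (575,168) and the adapter at about (472,180), both untouched. The arm has stopped at the j5 and j6 limits. A steep lean needs the wrist flipped to j4≈π, so I'll plan that path in joint space.

```bash
cat > k.py <<'E'
from h import *
from scipy.spatial.transform import Rotation as R
from scipy.optimize import least_squares
Y=lambda a:R.from_rotvec([0,a,0]);Z=lambda a:R.from_rotvec([0,0,a])
W=T([733.05,55.28],.1034)
LO=np.array([-3,-.9,.09,-1.31,.11,-2.54]);HI=np.array([3,2.11,2.58,4.45,2.69,2.54])
def fk(q,P):
    L1,L2,h,d,a=P
    r1=Z(q[0])*Y(q[1]);p=np.array([0,0,h])+r1.apply([0,0,L1])
    r2=r1*Y(q[2]);p=p+r2.apply([a,0,L2])
    r3=r2*Z(q[3])*Y(q[4])*Z(q[5]);return p+r3.apply([0,0,d]),r3
q0=np.array([1.181,.423,1.63,0,1.089,-.019]);q1=np.array([-0.082,0.141,2.308,0.832,0.127,-2.542])
x0=np.array([226.4,582.5,404.7]);x1=np.array([401.996,-9.041,342.607])
P=least_squares(lambda P:np.r_[fk(q0,P)[0]-x0,fk(q1,P)[0]-x1,.02*(P-[631,413,112,91,0])],[631,413,112,91,0]).x
def Rt(lean,flip=1):
    r=Z(W.a)*R.from_euler('y',np.pi-np.radians(lean));return r*Z(np.pi) if flip else r
def tcp(tip,lean):
    z=Rt(lean).apply([0,0,1]);return np.array([*W.fwd(tip[:2]),tip[2]])-182*z
def ik(p,r,s):
    f=lambda q:np.r_[(lambda a,b:np.r_[a-p,300*(b*r.inv()).as_rotvec()])(*fk(q,P))]
    o=least_squares(f,s,bounds=(LO,HI));return o.x,np.abs(o.fun).max()
E
python3 - <<'E'
from k import *
print(P.round(1),fk(q0,P)[0]-x0,fk(q1,P)[0]-x1)
print(fk(q1,P)[1].as_rotvec(),fk(q0,P)[1].as_rotvec())
s=np.array([-.1,.5,2.4,3.1,.8,-1.7])
for fl in(0,1):
  for lean in(40,45,50):
    for tip in((-180,-125,60),(-178,-65,22),(-97,-120,22),(-45,-67,22),(-145,-215,22),(-75,-255,22)):
      q,e=ik(tcp(tip,lean),Rt(lean,fl),s if fl else s+[0,0,0,0,0,3.14]);print(fl,lean,tip,q.round(2),round(e,1))
E
```

```text
[533.3 523.1 426.1 156.5 124.3] [10.9712008  -4.69701564 -1.59622283] [ 0.02674992 -9.29357376  1.47059391]
[-1.94601968  1.77722544 -0.56817608] [ 1.77368437e+00 -2.59258726e+00  3.51154615e-04]
0 40 (-180, -125, 60) [-0.16  0.57  2.15  3.51  0.17  2.54] 56.5
0 40 (-178, -65, 22) [-0.02  0.66  2.15  3.61  0.27  2.54] 56.4
0 40 (-97, -120, 22) [-0.12  0.71  1.98  3.55  0.15  2.54] 49.8
0 40 (-45, -67, 22) [-0.01  0.74  1.91  3.64  0.13  2.54] 35.6
0 40 (-145, -215, 22) [-0.31  0.71  2.    3.37  0.14  2.54] 68.7
0 40 (-75, -255, 22) [-0.32  0.77  1.86  3.38  0.11  2.54] 70.3
0 45 (-180, -125, 60) [-0.14  0.6   2.18  3.5   0.29  2.54] 72.0
0 45 (-178, -65, 22) [0.   0.69 2.17 3.61 0.38 2.54] 72.5
0 45 (-97, -120, 22) [-0.1   0.74  2.    3.54  0.26  2.54] 64.9
0 45 (-45, -67, 22) [0.   0.76 1.93 3.64 0.24 2.54] 50.0
0 45 (-145, -215, 22) [-0.31  0.74  2.03  3.35  0.27  2.54] 85.0
0 45 (-75, -255, 22) [-0.33  0.78  1.87  3.38  0.14  2.54] 74.3
0 50 (-180, -125, 60) [-0.13  0.64  2.2   3.48  0.42  2.54] 89.3
0 50 (-178, -65, 22) [0.02 0.73 2.19 3.59 0.5  2.54] 90.1
0 50 (-97, -120, 22) [-
[... 664 characters left out ...]
9] 0.0
1 45 (-178, -65, 22) [-0.16  0.8   2.21  2.84  0.66  0.06] 0.0
1 45 (-97, -120, 22) [-0.24  0.8   2.03  2.63  0.5   0.21] 0.0
1 45 (-45, -67, 22) [-0.09  0.81  1.96  2.81  0.43  0.17] 0.0
1 45 (-145, -215, 22) [-0.49  0.8   2.03  2.29  0.55  0.33] 0.0
1 45 (-75, -255, 22) [-0.48  0.83  1.87  2.11  0.47  0.54] 0.0
1 50 (-180, -125, 60) [-0.35  0.76  2.22  2.61  0.73  0.11] 0.0
1 50 (-178, -65, 22) [-0.18  0.87  2.22  2.85  0.83  0.02] 0.0
1 50 (-97, -120, 22) [-0.25  0.85  2.05  2.69  0.65  0.14] 0.0
1 50 (-45, -67, 22) [-0.1   0.86  1.98  2.86  0.58  0.11] 0.0
1 50 (-145, -215, 22) [-0.52  0.85  2.05  2.36  0.69  0.22] 0.0
1 50 (-75, -255, 22) [-0.5   0.87  1.89  2.24  0.59  0.39] 0.0
```

```bash
sed -i 's/L1,L2,h,d,a=P/L1,L2,h,d,a,b=P/; s/r2.apply(\[a,0,L2\])/r2.apply([a,b,L2])/; s/Z(q\[5\]);return/Z(q[5]+np.pi\/2);return/; s/112,91,0\]/112,91,0,12]/g' k.py
cat > path.py <<'E'
from k import *
import sys
def rows(Q):
    out=[];p,r=fk(Q[0],P)
    for q in Q[1:]:
        p2,r2=fk(q,P)
        out.append(np.r_[(p2-p)/50,np.degrees((r2*r.inv()).as_rotvec())/4]);p,r=p2,r2
    return np.array(out)
E
python3 - <<'E'
from path import *
print(P.round(1),fk(q0,P)[0]-x0,fk(q1,P)[0]-x1)
print(fk(q1,P)[1].as_rotvec(),fk(q0,P)[1].as_rotvec())
s=np.array([-.1,.5,2.4,3.1,.8,-1.57])
lean=45
for tip in((-180,-125,60),(-178,-65,22),(-97,-120,22),(-45,-67,22),(-145,-215,22),(-75,-255,22)):
      q,e=ik(tcp(tip,lean),Rt(lean,1),s);print(lean,tip,q.round(2),round(e,1))
      if tip[2]==60:qe=q
qm=np.array([-.2,.3,2.2,1.9,.45,-2.1])
for n in(15,):
  Q=np.r_[np.linspace(q1,qm,n+1),np.linspace(qm,qe,26)[1:]]
  r=rows(Q);print(len(r),np.abs(r).max(0)); 
  z=[fk(q,P)[0][2]+182*fk(q,P)[1].apply([0,0,1])[2] for q in Q];print('min tip z',min(z))
  print([fk(q,P)[0].round() for q in Q[::10]])
  for x in r: print(x.round(2).tolist())
E
```

```text
[612.6 431.9 160.6  96.9  19.9  13.4] [-1.35683736  0.52810739 -0.25712076] [ 0.00580205 -1.46167918  0.23766519]
[-0.11452257  2.5261265   0.02892879] [-5.79099302e-01 -3.08767364e+00  6.26522028e-04]
45 (-180, -125, 60) [-0.32  0.55  2.39  2.61  0.6  -1.42] 0.0
45 (-178, -65, 22) [-0.17  0.64  2.45  2.86  0.73 -1.55] 0.0
45 (-97, -120, 22) [-0.23  0.66  2.23  2.68  0.56 -1.42] 0.0
45 (-45, -67, 22) [-0.1   0.68  2.15  2.83  0.48 -1.44] 0.0
45 (-145, -215, 22) [-0.47  0.66  2.24  2.4   0.6  -1.35] 0.0
45 (-75, -255, 22) [-0.46  0.7   2.06  2.23  0.5  -1.14] 0.0
40 [0.13310031 0.08441834 0.12241746 1.12690795 0.2606344  1.09472313]
min tip z 59.9999999999998
[array([402., -11., 343.]), array([455., -27., 328.]), array([482., -55., 296.]), array([465., -77., 240.]), array([ 439., -101.,  189.])]
[0.09, -0.03, -0.04, 1.09, 0.2, -1.09]
[0.09, -0.03, -0.04, 1.1, 0.18, -1.09]
[0.1, -0.03, -0.04, 1.1, 0.17, -1.09]
[0.1, -0.03, -0.03, 1.11, 0.15, -1.08]
[0.1, -0.03, -0.03, 1.11, 0.13, -1.08]
[0.11, -0.03, -0.03, 1.11, 0.11, -1.07]
[0.11, -0.03, -0.02, 1.12, 0.09, -1.07]
[0.12, -0.04, -0.02,
[... 610 characters left out ...]
58, 0.23, -0.63]
[-0.03, -0.04, -0.11, 0.58, 0.23, -0.64]
[-0.03, -0.04, -0.11, 0.57, 0.23, -0.65]
[-0.03, -0.05, -0.11, 0.56, 0.22, -0.65]
[-0.04, -0.05, -0.11, 0.56, 0.22, -0.66]
[-0.04, -0.05, -0.11, 0.55, 0.21, -0.66]
[-0.04, -0.05, -0.11, 0.54, 0.21, -0.67]
[-0.04, -0.05, -0.11, 0.54, 0.2, -0.67]
[-0.04, -0.05, -0.11, 0.53, 0.2, -0.68]
[-0.05, -0.05, -0.11, 0.52, 0.19, -0.69]
[-0.05, -0.05, -0.11, 0.51, 0.19, -0.69]
[-0.05, -0.05, -0.1, 0.5, 0.18, -0.7]
[-0.05, -0.05, -0.1, 0.5, 0.18, -0.7]
[-0.05, -0.05, -0.1, 0.49, 0.18, -0.71]
[-0.06, -0.05, -0.1, 0.48, 0.17, -0.71]
[-0.06, -0.05, -0.1, 0.47, 0.17, -0.72]
[-0.06, -0.05, -0.1, 0.46, 0.16, -0.72]
[-0.06, -0.05, -0.1, 0.45, 0.16, -0.73]
```

>>> step_arm --targets '[[[0.07,-0.02,-0.03,0.82,0.14,-0.82,0],[0.07,-0.02,-0.03,0.82,0.14,-0.82,0],[0.07,-0.02,-0.03,0.82,0.13,-0.82,0],[0.08,-0.02,-0.03,0.83,0.12,-0.81,0],[0.08,-0.02,-0.02,0.83,0.11,-0.81,0]]]'

```text
t: 3.38
ee_pos: [420.4, -13.0, 335.2]
orientation: [0.357, 2.531, 0.282]
ft_force: [-0.4, 0.8, -0.1]
width: 0.6
grasp_force: 0.0
```

>>> step_arm --targets '[[[0.08,-0.02,-0.02,0.83,0.1,-0.81,0],[0.08,-0.02,-0.02,0.83,0.09,-0.81,0],[0.08,-0.02,-0.02,0.83,0.08,-0.8,0],[0.08,-0.03,-0.02,0.84,0.07,-0.8,0],[0.09,-0.03,-0.01,0.84,0.06,-0.8,0]]]'

```text
t: 4.0
ee_pos: [440.9, -18.9, 330.7]
orientation: [0.825, 2.429, 0.539]
ft_force: [-0.0, 0.2, -0.5]
width: 0.6
grasp_force: 0.0
```

Following as modelled. Continue the same way.

>>> step_arm --targets '[[[0.09,-0.03,-0.01,0.84,0.04,-0.79,0],[0.09,-0.03,-0.01,0.84,0.03,-0.79,0],[0.09,-0.04,-0.01,0.85,0.01,-0.79,0],[0.09,-0.04,-0.01,0.85,0.0,-0.78,0],[0.1,-0.04,-0.01,0.85,-0.02,-0.78,0]]]'

```text
t: 4.62
ee_pos: [464.0, -27.9, 328.2]
orientation: [1.259, 2.219, 0.798]
ft_force: [0.6, 0.3, -0.4]
width: 0.4
grasp_force: 0.0
```

>>> step_arm --targets '[[[0.1,-0.05,-0.01,0.85,-0.03,-0.78,0],[0.1,-0.05,0,0.85,-0.04,-0.77,0],[0.1,-0.06,0,0.85,-0.05,-0.77,0],[0.1,-0.06,0,0.84,-0.06,-0.77,0],[0.1,-0.06,0,0.84,-0.07,-0.77,0]]]'

```text
t: 5.25
ee_pos: [489.0, -41.9, 327.7]
orientation: [1.64, 1.91, 1.047]
ft_force: [0.1, 0.9, -0.6]
width: 0.5
grasp_force: 0.0
```

Run:
```python
from path import *
from workcell import readout
o=readout.get_obs();q=o['qpos'];print(q.round(3),fk(q,P)[0]-o['ee_pos'])
qe,e=ik(tcp((-180,-125,60),45),Rt(45),q)
r=rows(np.linspace(q,qe,26));print(qe,e)
for x in r[::5]:print(x.round(2).tolist())
```

```text
[-0.221  0.326  2.185  1.911  0.467 -2.133] [  8.36530084 -13.73425594  -8.62410869]
[-0.31808069  0.54602949  2.39191157  2.6072747   0.60414416 -1.42461934] 1.1368683772161603e-13
[-0.03, -0.03, -0.12, 0.63, 0.26, -0.59]
[-0.04, -0.03, -0.11, 0.6, 0.24, -0.62]
[-0.04, -0.04, -0.11, 0.57, 0.22, -0.65]
[-0.05, -0.04, -0.1, 0.53, 0.2, -0.68]
[-0.06, -0.04, -0.1, 0.5, 0.18, -0.7]
```

>>> step_arm --targets '[[[-0.03,-0.03,-0.12,0.63,0.26,-0.59,0],[-0.03,-0.03,-0.12,0.62,0.26,-0.6,0],[-0.03,-0.03,-0.12,0.62,0.25,-0.6,0],[-0.03,-0.03,-0.12,0.61,0.25,-0.61,0],[-0.03,-0.03,-0.12,0.61,0.25,-0.61,0]]]'

```text
t: 5.88
ee_pos: [481.4, -50.2, 297.6]
orientation: [1.993, 1.674, 1.142]
ft_force: [0.5, 0.1, -0.9]
width: 0.8
grasp_force: 0.0
```

>>> step_arm --targets '[[[-0.04,-0.03,-0.11,0.6,0.24,-0.62,0],[-0.04,-0.03,-0.11,0.59,0.24,-0.63,0],[-0.04,-0.03,-0.11,0.59,0.23,-0.63,0],[-0.04,-0.03,-0.11,0.58,0.23,-0.64,0],[-0.04,-0.03,-0.11,0.58,0.22,-0.64,0]]]'

```text
t: 6.5
ee_pos: [471.5, -57.7, 270.2]
orientation: [2.31, 1.375, 1.208]
ft_force: [0.8, -0.5, 0.2]
width: 0.3
grasp_force: 0.0
```

>>> step_arm --targets '[[[-0.04,-0.04,-0.11,0.57,0.22,-0.65,0],[-0.04,-0.04,-0.11,0.56,0.22,-0.66,0],[-0.04,-0.04,-0.11,0.55,0.21,-0.66,0],[-0.04,-0.04,-0.11,0.55,0.21,-0.67,0],[-0.04,-0.04,-0.11,0.54,0.2,-0.67,0]]]'

```text
t: 7.12
ee_pos: [461.5, -67.7, 242.7]
orientation: [2.583, 1.015, 1.242]
ft_force: [-0.5, 0.1, 0.2]
width: 0.3
grasp_force: 0.0
```

>>> step_arm --targets '[[[-0.05,-0.04,-0.1,0.53,0.2,-0.68,0],[-0.05,-0.04,-0.1,0.52,0.2,-0.68,0],[-0.05,-0.04,-0.1,0.52,0.19,-0.69,0],[-0.05,-0.04,-0.1,0.51,0.19,-0.69,0],[-0.05,-0.04,-0.1,0.5,0.18,-0.7,0]]]'

```text
t: 7.75
ee_pos: [448.9, -77.7, 217.7]
orientation: [2.796, 0.602, 1.244]
ft_force: [0.1, -0.6, -0.1]
width: 0.3
grasp_force: 0.0
```

>>> step_arm --targets '[[[-0.06,-0.04,-0.1,0.5,0.18,-0.7,0],[-0.06,-0.04,-0.1,0.49,0.18,-0.71,0],[-0.06,-0.04,-0.1,0.48,0.17,-0.71,0],[-0.06,-0.04,-0.1,0.47,0.17,-0.72,0],[-0.06,-0.04,-0.1,0.46,0.16,-0.72,0]]]'

```text
t: 8.38
ee_pos: [433.9, -87.7, 192.7]
orientation: [-2.863, -0.145, -1.186]
ft_force: [-0.2, 0.3, -0.1]
width: 0.3
grasp_force: 0.0
```

```bash
cat > st.py <<'E'
from k import *
from workcell import readout
def st(goal=None,lean=45):
    o=readout.get_obs();r=R.from_rotvec(o['orientation']);tip=o['ee_pos']+182*r.apply([0,0,1])
    print('t',round(o['t'],2),'q',o['qpos'].round(2),'tip tray',W.inv(tip).round(1),round(tip[2],1),'F tray',W.R.T@o['ft_force'][:2],'rot left(deg/4)',(np.degrees((Rt(lean)*r.inv()).as_rotvec())/4).round(2))
    if goal is not None: print('shift to goal/50:',((tcp(goal,lean)-o['ee_pos'])/50).round(3), 'keeping tip orientation:',((np.r_[W.fwd(goal[:2]),goal[2]]-tip)/50).round(3))
E
python3 -c "
from st import *
st((-180,-125,60))"
```

```text
t 8.38 q [-0.31  0.61  2.3   2.6   0.58 -1.41] tip tray [-183.6 -111.5] 64.1 F tray [-0.14901328  0.29605275] rot left(deg/4) [-0.01  0.    0.03]
shift to goal/50: [ 0.1   -0.264 -0.081] keeping tip orientation: [ 0.099 -0.261 -0.082]
```

>>> step_arm --targets '[[[0,-0.04,-0.16,0,0,0,0],[0,-0.04,-0.16,0,0,0,0],[0,-0.04,-0.16,0,0,0,0],[0,-0.04,-0.16,0,0,0,0],[0,-0.04,-0.16,0,0,0,0]]]'

```text
t: 9.0
ee_pos: [434.1, -97.7, 152.4]
orientation: [-2.863, -0.151, -1.187]
ft_force: [0.1, -0.7, -0.7]
width: 0.4
grasp_force: 0.0
```

>>> step_arm --targets '[[[0.2,0.02,0,0,0,0,0],[0.4,0.04,0,0,0,0,0],[0.5,0.05,0,0,0,0,0],[0.4,0.04,0,0,0,0,0],[0.2,0.02,0,0,0,0,0]]]'

```text
t: 9.62
ee_pos: [520.6, -88.8, 153.5]
orientation: [-2.862, -0.152, -1.19]
ft_force: [-0.1, -0.7, -0.4]
width: 0.6
grasp_force: 0.0
```

```bash
cat >> st.py <<'E'
from workcell import get_image
import cv2
def pic(n):
    a,b=get_image('side')['pixels'],get_image('wrist')['pixels']
    a=cv2.resize(a[150:310,215:395],None,fx=2.2,fy=2.2,interpolation=cv2.INTER_CUBIC)
    b=cv2.resize(b,(400,300));c=np.zeros((360,800,3),np.uint8);c[:352,:396]=a[:352,:396];c[:300,400:]=b
    cv2.imwrite(f'pics/{n}.png',cv2.convertScaleAbs(c[:,:,::-1],alpha=1.3))
E
python3 -c "
from st import *
st();pic('a1')"
```

```text
t 9.62 q [-0.25  0.73  2.12  2.63  0.52 -1.37] tip tray [ -97.1 -121.4] 25.2 F tray [-0.21225505 -0.66481427] rot left(deg/4) [ 0.02  0.04 -0.03]
```

View pics/a1.png

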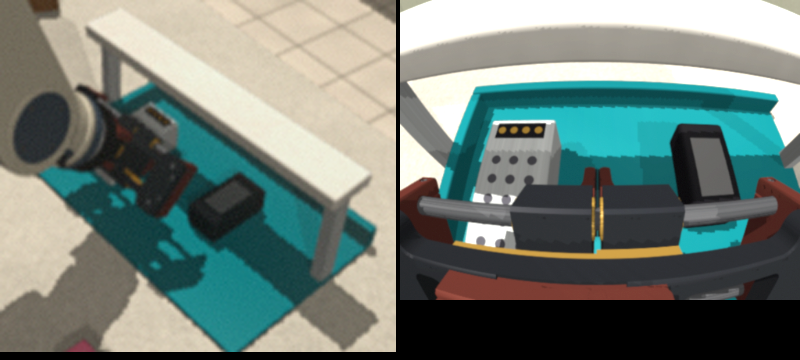

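The wrist view shows the fingertips at (595,180), between the module (520,170) and the adapter (705,165), all clear. Now I'll push the module left.

>>> step_arm --targets '[[[-0.01,0.09,0,0,0,0,0],[-0.01,0.09,0,0,0,0,0],[-0.01,0.09,0,0,0,0,0],[-0.01,0.09,0,0,0,0,0],[-0.01,0.09,0,0,0,0,0]]]'

```text
t: 10.35
ee_pos: [516.5, -66.3, 153.0]
orientation: [-2.863, -0.151, -1.187]
ft_force: [-0.5, -0.5, -0.1]
width: 0.3
grasp_force: 0.7
```

>>> step_arm --targets '[[[-0.01,0.09,0,0,0,0,0],[-0.01,0.09,0,0,0,0,0],[-0.01,0.09,0,0,0,0,0],[-0.01,0.09,0,0,0,0,0],[-0.01,0.09,0,0,0,0,0]]]'

```text
t: 10.98
ee_pos: [514.1, -43.8, 153.0]
orientation: [-2.863, -0.151, -1.187]
ft_force: [-0.4, -2.8, -1.5]
width: 0.3
grasp_force: 0.7
```

>>> step_arm --targets '[[[0,0.04,0,0,0,0,0],[0,0.04,0,0,0,0,0],[0,0.04,0,0,0,0,0],[0,0.02,0,0,0,0,0],[0,0.02,0,0,0,0,0]]]'

```text
t: 11.6
ee_pos: [514.1, -36.1, 153.0]
orientation: [-2.863, -0.151, -1.187]
ft_force: [-0.6, -1.2, -0.5]
width: 0.7
grasp_force: 0.7
```

```bash
python3 -c "
from st import *
st()"
```

```text
t 11.6 q [-0.13  0.73  2.15  2.81  0.53 -1.45] tip tray [-98.4 -68.3] 24.5 F tray [-0.76143396 -1.1510738 ] rot left(deg/4) [ 0.02  0.01 -0.02]
```

>>> step_arm --targets '[[[0,0.02,0,0,0,0,0],[0,0.02,0,0,0,0,0],[0,0.02,0,0,0,0,0],[0,0.02,0,0,0,0,0],[0,0,0,0,0,0,0]]]'

```text
t: 12.22
ee_pos: [515.0, -32.5, 153.6]
orientation: [-2.862, -0.149, -1.191]
ft_force: [2.7, -5.3, -0.3]
width: 0.4
grasp_force: 3.0
```

```bash
python3 -c "
from st import *
st();pic('a2')"
```

```text
t 12.22 q [-0.13  0.73  2.15  2.82  0.54 -1.46] tip tray [-96.8 -65. ] 25.3 F tray [ 2.12437582 -5.56155192] rot left(deg/4) [ 0.02  0.05 -0.  ]
```

View pics/a2.png

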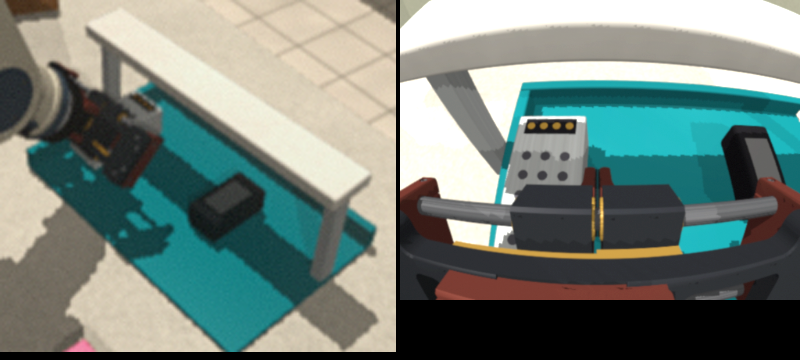

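The wrist view shows the module against the left wall: its left top edge at (516,130) meets the wall. I'll press a little more to confirm.

>>> step_arm --targets '[[[0,0.02,0,0,0,0,0],[0,0.02,0,0,0,0,0],[0,0,0,0,0,0,0],[0,0,0,0,0,0,0],[0,0,0,0,0,0,0]]]'

```text
t: 12.95
ee_pos: [515.9, -31.1, 154.1]
orientation: [-2.861, -0.147, -1.195]
ft_force: [5.1, -9.4, 0.3]
width: 0.3
grasp_force: 5.1
```

>>> step_arm --targets '[[[0.01,-0.08,0,0,0,0,0],[0.01,-0.08,0,0,0,0,0],[0.01,-0.08,0,0,0,0,0],[0.01,-0.08,0,0,0,0,0],[0.01,-0.08,0,0,0,0,0]]]'

```text
t: 13.58
ee_pos: [516.5, -50.3, 153.0]
orientation: [-2.863, -0.151, -1.187]
ft_force: [-0.3, 0.1, 0.4]
width: 0.9
grasp_force: 0.0
```

>>> step_arm --targets '[[[-0.2,-0.02,0,0,0,0,0],[-0.45,-0.05,0,0,0,0,0],[-0.5,-0.05,0,0,0,0,0],[-0.45,-0.05,0,0,0,0,0],[-0.2,-0.02,0,0,0,0,0]]]'

```text
t: 14.2
ee_pos: [425.0, -59.5, 153.0]
orientation: [-2.863, -0.15, -1.185]
ft_force: [-1.1, -0.1, 0.7]
width: 0.4
grasp_force: 0.0
```

>>> step_arm --targets '[[[-0.02,0.22,0,0,0,0,0],[-0.02,0.22,0,0,0,0,0],[-0.02,0.22,0,0,0,0,0],[-0.02,0.22,0,0,0,0,0],[-0.02,0.22,0,0,0,0,0]]]'

```text
t: 14.82
ee_pos: [421.6, -3.6, 153.1]
orientation: [-2.862, -0.152, -1.187]
ft_force: [1.1, 0.4, -0.1]
width: 0.3
grasp_force: 0.0
```

```bash
python3 -c "
from st import *
st()"
```

```text
t 14.82 q [-0.07  0.73  2.34  2.95  0.72 -1.55] tip tray [-187.   -26.3] 24.5 F tray [1.10677374 0.24995603] rot left(deg/4) [ 0.02  0.02 -0.03]
```

>>> step_arm --targets '[[[0.08,0.008,0,0,0,0,0],[0.08,0.008,0,0,0,0,0],[0.08,0.008,0,0,0,0,0],[0.08,0.008,0,0,0,0,0],[0.08,0.008,0,0,0,0,0]]]'

```text
t: 15.45
ee_pos: [441.9, -2.8, 153.1]
orientation: [-2.863, -0.15, -1.187]
ft_force: [-3.0, 0.1, 0.8]
width: 0.5
grasp_force: 1.3
```

>>> step_arm --targets '[[[0.08,0.008,0,0,0,0,0],[0.08,0.008,0,0,0,0,0],[0.08,0.008,0,0,0,0,0],[0.08,0.008,0,0,0,0,0],[0.08,0.008,0,0,0,0,0]]]'

```text
t: 16.08
ee_pos: [461.8, -0.6, 153.0]
orientation: [-2.863, -0.151, -1.187]
ft_force: [-2.1, -1.6, -0.4]
width: 0.5
grasp_force: 1.1
```

>>> step_arm --targets '[[[0.08,0.008,0,0,0,0,0],[0.08,0.008,0,0,0,0,0],[0.08,0.008,0,0,0,0,0],[0.08,0.008,0,0,0,0,0],[0.08,0.008,0,0,0,0,0]]]'

```text
t: 16.7
ee_pos: [481.9, 1.5, 153.1]
orientation: [-2.862, -0.152, -1.188]
ft_force: [-1.6, 0.2, 0.0]
width: 0.5
grasp_force: 0.8
```

>>> step_arm --targets '[[[0.04,0.004,0,0,0,0,0],[0.02,0.002,0,0,0,0,0],[0.02,0.002,0,0,0,0,0],[0.02,0.002,0,0,0,0,0],[0.02,0.002,0,0,0,0,0]]]'

```text
t: 17.32
ee_pos: [487.6, 2.0, 153.0]
orientation: [-2.863, -0.151, -1.187]
ft_force: [-2.6, -0.6, 0.5]
width: 0.3
grasp_force: 0.9
```

```bash
python3 -c "
from st import *
st()"
```

```text
t 17.32 q [-0.05  0.73  2.21  2.95  0.58 -1.52] tip tray [-120.8  -27.6] 24.5 F tray [-2.64311148 -0.34969072] rot left(deg/4) [ 0.02  0.01 -0.02]
```

>>> step_arm --targets '[[[0.02,0.002,0,0,0,0,0],[0.02,0.002,0,0,0,0,0],[0.02,0.002,0,0,0,0,0],[0.02,0.002,0,0,0,0,0],[0,0,0,0,0,0,0]]]'

```text
t: 17.95
ee_pos: [489.7, 2.3, 152.9]
orientation: [-2.865, -0.15, -1.183]
ft_force: [-12.6, -3.2, 8.1]
width: 0.6
grasp_force: 6.5
```

>>> step_arm --targets '[[[0.02,0.002,0,0,0,0,0],[0.02,0.002,0,0,0,0,0],[0,0,0,0,0,0,0],[0,0,0,0,0,0,0],[0,0,0,0,0,0,0]]]'

```text
t: 18.58
ee_pos: [490.2, 2.5, 152.8]
orientation: [-2.866, -0.149, -1.179]
ft_force: [-20.0, -4.0, 14.1]
width: 0.5
grasp_force: 10.3
```

>>> step_arm --targets '[[[-0.1,-0.01,0,0,0,0,0],[-0.1,-0.01,0,0,0,0,0],[-0.1,-0.01,0,0,0,0,0],[-0.1,-0.01,0,0,0,0,0],[-0.1,-0.01,0,0,0,0,0]]]'

```text
t: 19.2
ee_pos: [468.4, 0.1, 153.0]
orientation: [-2.862, -0.151, -1.188]
ft_force: [-0.3, 0.7, 0.1]
width: 0.3
grasp_force: 0.0
```

>>> step_arm --targets '[[[0.02,-0.21,0,0,0,0,0],[0.02,-0.21,0,0,0,0,0],[0.02,-0.21,0,0,0,0,0],[0.02,-0.21,0,0,0,0,0],[0.02,-0.21,0,0,0,0,0]]]'

```text
t: 19.82
ee_pos: [473.7, -53.3, 153.0]
orientation: [-2.863, -0.151, -1.188]
ft_force: [-0.3, 1.1, 0.8]
width: 0.5
grasp_force: 0.0
```

>>> step_arm --targets '[[[0.2,0.02,0,0,0,0,0],[0.45,0.05,0,0,0,0,0],[0.5,0.05,0,0,0,0,0],[0.45,0.05,0,0,0,0,0],[0.3,0.03,0,0,0,0,0]]]'

```text
t: 20.45
ee_pos: [570.1, -41.9, 153.3]
orientation: [-2.862, -0.152, -1.189]
ft_force: [0.2, -0.5, -0.4]
width: 0.3
grasp_force: 0.0
```

```bash
python3 -c "
from st import *
st();pic('a3')"
```

```text
t 20.45 q [-0.13  0.75  2.03  2.75  0.44 -1.38] tip tray [-43.2 -79.8] 24.8 F tray [ 0.10303079 -0.55262925] rot left(deg/4) [ 0.02  0.03 -0.03]
```

View pics/a3.png

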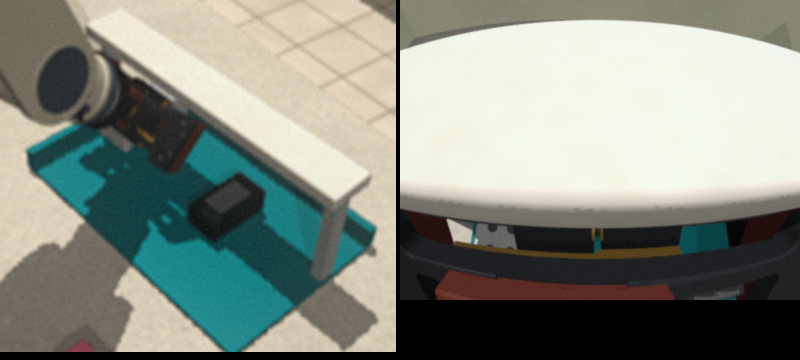

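The wrist camera is close to the lamp, but the forces are near zero, so nothing is touching. I'll press left in small steps.

>>> step_arm --targets '[[[0,0.06,0,0,0,0,0],[0,0.06,0,0,0,0,0],[0,0.06,0,0,0,0,0],[0,0.06,0,0,0,0,0],[0,0,0,0,0,0,0]]]'

```text
t: 21.18
ee_pos: [568.5, -30.1, 153.0]
orientation: [-2.863, -0.151, -1.187]
ft_force: [0.2, -0.4, -0.5]
width: 0.5
grasp_force: 0.0
```

>>> step_arm --targets '[[[0,0.02,0,0,0,0,0],[0,0.02,0,0,0,0,0],[0,0.02,0,0,0,0,0],[0,0.02,0,0,0,0,0],[0,0,0,0,0,0,0]]]'

```text
t: 21.8
ee_pos: [568.5, -27.4, 153.0]
orientation: [-2.864, -0.146, -1.187]
ft_force: [-1.7, -8.2, 0.1]
width: 0.2
grasp_force: 0.0
```

```bash
python3 -c "
from st import *
st()"
```

```text
t 21.8 q [-0.1   0.75  2.04  2.8   0.44 -1.41] tip tray [-43.5 -65.5] 24.3 F tray [-2.56925156 -7.96418744] rot left(deg/4) [0.01 0.   0.02]
```

>>> step_arm --targets '[[[0,0.02,0,0,0,0,0],[0,0.02,0,0,0,0,0],[0,0,0,0,0,0,0],[0,0,0,0,0,0,0],[0,0,0,0,0,0,0]]]'

```text
t: 22.42
ee_pos: [568.3, -26.5, 153.0]
orientation: [-2.865, -0.141, -1.186]
ft_force: [-2.9, -17.0, 1.6]
width: 0.5
grasp_force: 0.1
```

>>> step_arm --targets '[[[0.02,-0.2,0,0,0,0,0],[0.02,-0.2,0,0,0,0,0],[0.02,-0.2,0,0,0,0,0],[-0.02,-0.2,0,0,0,0,0],[-0.02,-0.2,0,0,0,0,0]]]'

```text
t: 23.05
ee_pos: [569.5, -75.0, 153.0]
orientation: [-2.863, -0.151, -1.187]
ft_force: [-0.5, 0.3, -0.0]
width: 0.6
grasp_force: 0.0
```

>>> step_arm --targets '[[[-0.4,-0.04,0,0,0,0,0],[-0.6,-0.06,0,0,0,0,0],[-0.6,-0.06,0,0,0,0,0],[-0.6,-0.06,0,0,0,0,0],[-0.4,-0.04,0,0,0,0,0]]]'

```text
t: 23.68
ee_pos: [438.2, -87.6, 153.1]
orientation: [-2.863, -0.15, -1.186]
ft_force: [0.9, -1.3, 0.3]
width: 0.8
grasp_force: 0.0
```

Run:
```python
from st import *
st()
im=get_image('wrist');pickle.dump(im,open('w4.pkl','wb'))
a=cv2.resize(im['pixels'][40:300,40:440,::-1],None,fx=2,fy=2,interpolation=cv2.INTER_CUBIC);print(a.shape)
cv2.imwrite('pics/a4.png',cv2.convertScaleAbs(a,alpha=1.3))
```

```text
t 23.68 q [-0.3   0.72  2.28  2.67  0.66 -1.49] tip tray [-179.3 -111.6] 24.4 F tray [ 0.74407455 -1.4175426 ] rot left(deg/4) [ 0.01  0.   -0.02]
(520, 800, 3)
```

View pics/a4.png

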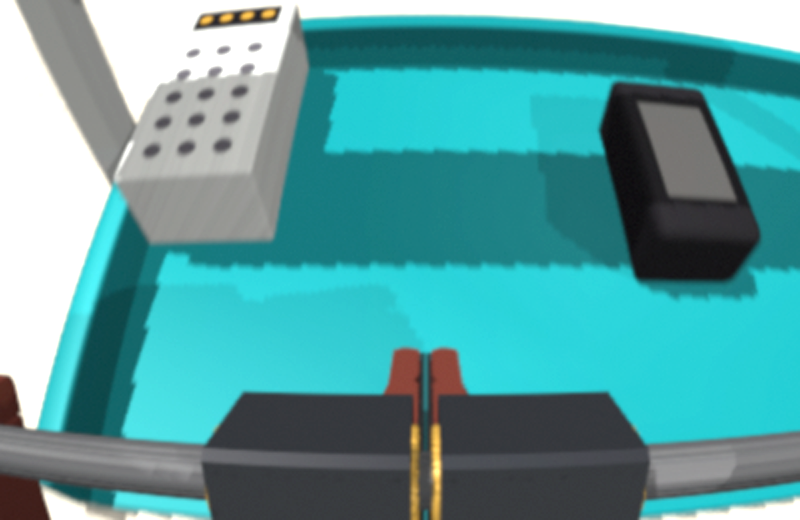

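The wrist view shows the module in the left/far corner with its near-bottom corners at (150,243) and (272,240). The adapter is still apart, with its near bottom at (635,280)–(730,278). I'll measure both.

Run:
```python
from k import *
im=pickle.load(open('w4.pkl','rb'))
f=lambda X,Y,z:W.inv(ray(im,(X+.5)/2-.5+40,(Y+.5)/2-.5+40,z,True)).round(1)
print('mod bottom near L,R',f(150,243,6),f(272,240,6),'top near L,R',f(118,178,46),f(250,173,46),'top far R,L?',f(297,8,46))
print('wall inner top left',f(115,195,30),f(40,480,30),'far inner top?',f(330,27,30),f(600,37,30), f(780,62,30))
print('adapter top: nearL,nearR,farL,farR',f(642,232,38),f(757,236,38),f(613,88,38),f(700,93,38),'bottom near',f(638,278,6),f(735,276,6))
```

```text
mod bottom near L,R [-113.5    0.9] [-113.4  -51.7] top near L,R [-114.2   -2. ] [-115.4  -52.7] top far R,L? [-11.6 -52.8]
wall inner top left [-107.8    8.7] [-218.3    5.8] far inner top? [ -4.6 -65.4] [  -8.2 -193.6] [  -8.5 -296.2]
adapter top: nearL,nearR,farL,farR [-133.1 -181.5] [-132.8 -226.7] [ -58.4 -186.8] [ -55.9 -227.6] bottom near [-130.2 -190.7] [-128.6 -234. ]
```

>>> step_arm --targets '[[[0.05,-0.5,0,0,0,0,0],[0.06,-0.6,0,0,0,0,0],[0.07,-0.7,0,0,0,0,0],[0.06,-0.6,0,0,0,0,0],[0.06,-0.6,0,0,0,0,0]]]'

```text
t: 24.35
ee_pos: [455.0, -238.9, 153.2]
orientation: [-2.863, -0.151, -1.188]
ft_force: [0.7, 0.8, 0.3]
width: 0.2
grasp_force: 0.0
```

>>> step_arm --targets '[[[0.2,0.02,0,0,0,0,0],[0.4,0.04,0,0,0,0,0],[0.5,0.05,0,0,0,0,0],[0.4,0.04,0,0,0,0,0],[0.25,0.03,0,0,0,0,0]]]'

```text
t: 24.98
ee_pos: [543.7, -227.2, 153.1]
orientation: [-2.862, -0.154, -1.188]
ft_force: [0.4, -0.2, -0.3]
width: 0.4
grasp_force: 0.0
```

```bash
python3 -c "
from st import *
st()"
```

```text
t 24.98 q [-0.5   0.76  1.97  2.13  0.5  -1.07] tip tray [ -88.6 -261.2] 24.6 F tray [ 0.37489821 -0.21086416] rot left(deg/4) [ 0.02  0.02 -0.05]
```

>>> step_arm --targets '[[[-0.01,0.1,0,0,0,0,0],[-0.01,0.1,0,0,0,0,0],[-0.01,0.1,0,0,0,0,0],[-0.01,0.1,0,0,0,0,0],[-0.01,0.1,0,0,0,0,0]]]'

```text
t: 25.6
ee_pos: [539.3, -203.4, 153.0]
orientation: [-2.863, -0.15, -1.187]
ft_force: [-0.0, -2.2, -1.3]
width: 0.8
grasp_force: 0.8
```

>>> step_arm --targets '[[[-0.01,0.1,0,0,0,0,0],[-0.01,0.1,0,0,0,0,0],[-0.01,0.1,0,0,0,0,0],[-0.01,0.1,0,0,0,0,0],[-0.01,0.1,0,0,0,0,0]]]'

```text
t: 26.22
ee_pos: [537.1, -178.0, 153.0]
orientation: [-2.863, -0.151, -1.187]
ft_force: [0.4, -0.9, -0.9]
width: 0.4
grasp_force: 0.8
```

>>> step_arm --targets '[[[-0.01,0.1,0,0,0,0,0],[-0.01,0.1,0,0,0,0,0],[-0.01,0.1,0,0,0,0,0],[-0.01,0.1,0,0,0,0,0],[-0.01,0.1,0,0,0,0,0]]]'

```text
t: 26.85
ee_pos: [534.5, -153.0, 153.0]
orientation: [-2.863, -0.151, -1.187]
ft_force: [-0.5, -1.8, -0.4]
width: 0.8
grasp_force: 0.8
```

>>> step_arm --targets '[[[-0.01,0.1,0,0,0,0,0],[-0.01,0.1,0,0,0,0,0],[-0.01,0.1,0,0,0,0,0],[-0.01,0.1,0,0,0,0,0],[-0.01,0.1,0,0,0,0,0]]]'

```text
t: 27.48
ee_pos: [532.1, -128.0, 153.0]
orientation: [-2.863, -0.151, -1.187]
ft_force: [-0.5, -2.2, -0.2]
width: 0.3
grasp_force: 0.8
```

```bash
cat >> st.py <<'E'
def adapter(name='wrist',z=38):
    im=get_image(name);p=im['pixels'].astype(int);K=im['intrinsics'];E=im['extrinsics']
    # label on adapter top: mid grey patch inside black; use black (very dark) blobs on the tray
    m=(p.max(2)<60).astype(np.uint8)
    n,l,s,c=cv2.connectedComponentsWithStats(m)
    for i in range(1,n):
        if s[i,4]>150:
            q=W.inv(ray(im,*c[i],z,name=='wrist'))
            if -230<q[0]<10 and -350<q[1]<10:
                cn=cv2.findContours((l==i).astype(np.uint8),0,2)[0][0]
                pts=np.array([W.inv(ray(im,*u[0].astype(float),z,name=='wrist')) for u in cn],np.float32)
                print(name,'blob',s[i],q.round(1),'rect',[np.round(v,1) for v in cv2.minAreaRect(pts)],'hull range',pts.min(0).round(1),pts.max(0).round(1))
E
python3 -c "
from st import *
st();adapter('side');adapter('wrist')"
```

```text
t 27.48 q [-0.33  0.74  2.07  2.48  0.5  -1.29] tip tray [ -90.  -161.6] 24.5 F tray [-0.7158681  -2.10370543] rot left(deg/4) [ 0.02  0.01 -0.02]
side blob [ 257  182  109  110 4392] [-139.  -207.6] rect [array([-127.3, -149.5]), array([217.9, 417.3]), np.float64(0.1)] hull range [-236.1 -358.2] [-18.1  59.4]
side blob [239 198  25  34 628] [-165.   -30.3] rect [array([-162.5,  -27.5]), array([132.1,  61.9]), np.float64(45.6)] hull range [-215.8  -78.8] [-107.9   22.8]
wrist blob [ 55 114  40  14 204] [ -6.8 -18.3] rect [array([ -5.7, -18. ]), array([12.4, 39.7]), np.float64(0.3)] hull range [-11.9 -37.8] [0.6 1.8]
wrist blob [ 118  120  272   20 2314] [ -19.9 -172.2] rect [array([ -20.8, -160.9]), array([199.9,  15.9]), np.float64(90.0)] hull range [ -28.8 -260.8] [-12.9 -60.9]
wrist blob [  141   162   223   162 19508] [-114.1 -156.8] rect [array([ -97.5, -160.2]), array([118.2,  95. ]), np.float64(89.9)] hull range [-144.9 -219.2] [ -49.9 -101. ]
wrist blob [    0   230   512   154 29014] [-150.8 -162.4] rect [array([-152.6, -162.6]), array([341.7, 103.3]), np.float64(89.8)] hull range [-204.9 -333.5] [-100.4    8.1]
wrist blob [402 270  84  36 782] [-133.1 -276. ] rect [array([-135.8, -272.9]), array([16.6, 63.7]), np.float64(0.2)] hull range [-144.1 -304.7] [-127.4 -241. ]
```

>>> step_arm --targets '[[[-0.01,0.09,0,0,0,0,0],[-0.01,0.09,0,0,0,0,0],[-0.01,0.09,0,0,0,0,0],[-0.01,0.09,0,0,0,0,0],[-0.01,0.09,0,0,0,0,0]]]'

```text
t: 28.2
ee_pos: [529.6, -105.6, 153.1]
orientation: [-2.862, -0.151, -1.188]
ft_force: [0.2, -1.8, 0.7]
width: 0.6
grasp_force: 1.0
```

>>> step_arm --targets '[[[-0.01,0.09,0,0,0,0,0],[-0.01,0.09,0,0,0,0,0],[-0.01,0.09,0,0,0,0,0],[-0.01,0.08,0,0,0,0,0],[0,0.04,0,0,0,0,0]]]'

```text
t: 28.82
ee_pos: [527.6, -86.1, 153.1]
orientation: [-2.862, -0.151, -1.187]
ft_force: [-0.8, -2.6, 1.5]
width: 0.4
grasp_force: 1.3
```

>>> step_arm --targets '[[[0,0.02,0,0,0,0,0],[0,0.02,0,0,0,0,0],[0,0.02,0,0,0,0,0],[0,0,0,0,0,0,0],[0,0,0,0,0,0,0]]]'

```text
t: 29.45
ee_pos: [527.6, -83.4, 153.0]
orientation: [-2.862, -0.151, -1.187]
ft_force: [0.1, -1.8, 1.2]
width: -0.1
grasp_force: 1.0
```

```bash
python3 -c "
from st import *
st()"
```

```text
t 29.45 q [-0.24  0.74  2.11  2.64  0.51 -1.37] tip tray [ -89.8 -116.7] 24.5 F tray [-0.04954623 -1.75492812] rot left(deg/4) [ 0.02  0.02 -0.02]
```

>>> step_arm --targets '[[[0,0.03,0,0,0,0,0],[0,0.03,0,0,0,0,0],[0,0.02,0,0,0,0,0],[0,0.02,0,0,0,0,0],[0,0,0,0,0,0,0]]]'

```text
t: 30.08
ee_pos: [527.6, -78.2, 153.0]
orientation: [-2.862, -0.152, -1.187]
ft_force: [0.9, -1.5, 2.0]
width: 0.3
grasp_force: 1.0
```

>>> step_arm --targets '[[[0,0.02,0,0,0,0,0],[0,0.02,0,0,0,0,0],[0,0,0,0,0,0,0],[0,0,0,0,0,0,0],[0,0,0,0,0,0,0]]]'

```text
t: 30.7
ee_pos: [527.6, -76.3, 153.0]
orientation: [-2.863, -0.151, -1.187]
ft_force: [1.1, -1.5, 0.5]
width: 0.3
grasp_force: 0.8
```

>>> step_arm --targets '[[[0,0.02,0,0,0,0,0],[0,0.02,0,0,0,0,0],[0,0.02,0,0,0,0,0],[0,0,0,0,0,0,0],[0,0,0,0,0,0,0]]]'

```text
t: 31.32
ee_pos: [527.7, -73.5, 153.0]
orientation: [-2.863, -0.15, -1.188]
ft_force: [1.0, -4.6, -1.7]
width: 0.5
grasp_force: 2.4
```

>>> step_arm --targets '[[[0.01,-0.06,0,0,0,0,0],[0.01,-0.06,0,0,0,0,0],[0.01,-0.06,0,0,0,0,0],[0,-0.06,0,0,0,0,0],[0,-0.06,0,0,0,0,0]]]'

```text
t: 31.95
ee_pos: [529.1, -88.6, 153.0]
orientation: [-2.863, -0.151, -1.187]
ft_force: [0.7, 0.1, -0.1]
width: 0.9
grasp_force: 0.0
```

>>> step_arm --targets '[[[-0.2,-0.02,0,0,0,0,0],[-0.45,-0.05,0,0,0,0,0],[-0.5,-0.05,0,0,0,0,0],[-0.45,-0.05,0,0,0,0,0],[-0.2,-0.02,0,0,0,0,0]]]'

```text
t: 32.58
ee_pos: [437.5, -97.8, 153.0]
orientation: [-2.863, -0.15, -1.185]
ft_force: [-0.1, -0.0, 0.5]
width: 0.6
grasp_force: 0.0
```

```bash
cat > meas.py <<'E'
from st import *
def meas():
    im=get_image('wrist');p=im['pixels'].astype(int)
    hsv=cv2.cvtColor(im['pixels'],cv2.COLOR_RGB2HSV)
    m=(p.max(2)<60).astype(np.uint8);m[222:]=0
    n,l,s,c=cv2.connectedComponentsWithStats(m)
    for i in range(1,n):
        if s[i,4]>300:
            mm=(l==i).astype(np.uint8);cn=max(cv2.findContours(mm,0,2)[0],key=cv2.contourArea)
            h=cv2.convexHull(cn);ap=cv2.approxPolyDP(h,4,True)[:,0]
            print(s[i]);
            for u in ap: print('  px',u,'z38',W.inv(ray(im,*u.astype(float),38,True)).round(1),'z6',W.inv(ray(im,*u.astype(float),6,True)).round(1))
    return im
E
python3 -c "
from meas import *
st();meas()"
```

```text
t 32.58 q [-0.33  0.72  2.28  2.63  0.66 -1.48] tip tray [-181.2 -121.8] 24.2 F tray [-0.11659507 -0.02581312] rot left(deg/4) [ 0.01 -0.01 -0.01]
[ 153   74   73  100 4345]
  px [221  74] z38 [-52.3 -95.2] z6 [ -9.4 -89.6]
  px [225 105] z38 [ -90.1 -100.9] z6 [-55.5 -96.6]
  px [217 171] z38 [-148.1  -99.4] z6 [-126.2  -94.8]
  px [162 171] z38 [-147.9  -64.7] z6 [-125.8  -52.6]
  px [153 145] z38 [-126.7  -54.5] z6 [-100.1  -40.1]
  px [174  77] z38 [-53.5 -56.2] z6 [-11.  -42.2]
[ 70 184  26  38 484]
  px [ 95 184] z38 [-157.2  -19.3] z6 [-137.2    2.8]
  px [ 85 221] z38 [-183.6  -19.4] z6 [-169.3    2.6]
  px [ 70 221] z38 [-184.1   -7.9] z6 [-169.9   16.6]
  px [ 76 199] z38 [-168.4   -7.7] z6 [-150.9   16.9]
```

>>> step_arm --targets '[[[-0.02,0.18,0,0,0,0,0],[-0.02,0.18,0,0,0,0,0],[-0.02,0.18,0,0,0,0,0],[-0.02,0.18,0,0,0,0,0],[-0.02,0.18,0,0,0,0,0]]]'

```text
t: 33.25
ee_pos: [434.1, -52.0, 153.1]
orientation: [-2.862, -0.152, -1.187]
ft_force: [0.4, -0.8, 0.8]
width: 0.1
grasp_force: 0.0
```

>>> step_arm --targets '[[[0.14,0.014,0,0,0,0,0],[0.14,0.014,0,0,0,0,0],[0.14,0.014,0,0,0,0,0],[0.14,0.014,0,0,0,0,0],[0.1,0.01,0,0,0,0,0]]]'

```text
t: 33.88
ee_pos: [467.7, -49.7, 153.1]
orientation: [-2.863, -0.151, -1.188]
ft_force: [0.2, -1.1, -0.6]
width: 0.7
grasp_force: 0.0
```

>>> step_arm --targets '[[[0.08,0.008,0,0,0,0,0],[0.08,0.008,0,0,0,0,0],[0.08,0.008,0,0,0,0,0],[0.08,0.008,0,0,0,0,0],[0.08,0.008,0,0,0,0,0]]]'

```text
t: 34.5
ee_pos: [487.0, -47.6, 152.9]
orientation: [-2.863, -0.15, -1.186]
ft_force: [-2.7, -1.8, 0.4]
width: 0.5
grasp_force: 1.4
```

>>> step_arm --targets '[[[0.08,0.008,0,0,0,0,0],[0.08,0.008,0,0,0,0,0],[0.08,0.008,0,0,0,0,0],[0.08,0.008,0,0,0,0,0],[0.08,0.008,0,0,0,0,0]]]'

```text
t: 35.12
ee_pos: [507.4, -45.5, 153.0]
orientation: [-2.863, -0.151, -1.187]
ft_force: [-1.6, -1.3, -1.4]
width: 0.0
grasp_force: 1.1
```

```bash
python3 -c "
from st import *
st()"
```

```text
t 35.12 q [-0.16  0.73  2.16  2.78  0.55 -1.45] tip tray [-106.1  -77. ] 24.4 F tray [-1.70453309 -1.14947762] rot left(deg/4) [ 0.02  0.01 -0.02]
```

>>> step_arm --targets '[[[0.05,0.005,0,0,0,0,0],[0.05,0.005,0,0,0,0,0],[0.04,0.004,0,0,0,0,0],[0.04,0.004,0,0,0,0,0],[0.02,0.002,0,0,0,0,0]]]'

```text
t: 35.75
ee_pos: [517.2, -44.5, 153.1]
orientation: [-2.862, -0.151, -1.188]
ft_force: [-1.8, -0.9, 0.2]
width: 0.4
grasp_force: 0.9
```

>>> step_arm --targets '[[[0.02,0.002,0,0,0,0,0],[0.02,0.002,0,0,0,0,0],[0.02,0.002,0,0,0,0,0],[0,0,0,0,0,0,0],[0,0,0,0,0,0,0]]]'

```text
t: 36.38
ee_pos: [519.9, -44.3, 153.0]
orientation: [-2.863, -0.151, -1.187]
ft_force: [-2.6, -0.4, -0.1]
width: 0.5
grasp_force: 1.6
```

>>> step_arm --targets '[[[0.02,0.002,0,0,0,0,0],[0.02,0.002,0,0,0,0,0],[0.02,0.002,0,0,0,0,0],[0,0,0,0,0,0,0],[0,0,0,0,0,0,0]]]'

```text
t: 37.0
ee_pos: [520.9, -44.1, 152.9]
orientation: [-2.865, -0.149, -1.182]
ft_force: [-15.9, -2.6, 11.7]
width: 0.3
grasp_force: 8.3
```

```bash
python3 -c "
from st import *
st()"
```

```text
t 37.0 q [-0.15  0.73  2.13  2.78  0.52 -1.43] tip tray [-92.9 -76.9] 23.9 F tray [-16.08706294  -0.92684539] rot left(deg/4) [ 0.01 -0.04 -0.01]
```

>>> step_arm --targets '[[[-0.1,-0.01,0,0,0,0,0],[-0.1,-0.01,0,0,0,0,0],[-0.1,-0.01,0,0,0,0,0],[-0.1,-0.01,0,0,0,0,0],[-0.1,-0.01,0,0,0,0,0]]]'

```text
t: 37.62
ee_pos: [497.9, -46.5, 153.0]
orientation: [-2.862, -0.151, -1.188]
ft_force: [-0.1, 0.4, 0.1]
width: 0.7
grasp_force: 0.0
```

>>> step_arm --targets '[[[0.02,-0.18,0,0,0,0,0],[0.02,-0.18,0,0,0,0,0],[0.02,-0.18,0,0,0,0,0],[0.02,-0.18,0,0,0,0,0],[0.02,-0.18,0,0,0,0,0]]]'

```text
t: 38.25
ee_pos: [503.2, -92.3, 153.1]
orientation: [-2.863, -0.151, -1.188]
ft_force: [-0.1, 1.0, 0.2]
width: 0.5
grasp_force: 0.0
```

>>> step_arm --targets '[[[0.2,0.02,0,0,0,0,0],[0.3,0.03,0,0,0,0,0],[0.4,0.04,0,0,0,0,0],[0.4,0.04,0,0,0,0,0],[0.25,0.03,0,0,0,0,0]]]'

```text
t: 38.88
ee_pos: [582.4, -82.8, 153.3]
orientation: [-2.862, -0.153, -1.189]
ft_force: [0.0, 0.3, 0.2]
width: 0.6
grasp_force: 0.0
```

```bash
python3 -c "
from st import *
st()"
```

```text
t 38.88 q [-0.21  0.76  1.99  2.59  0.43 -1.29] tip tray [ -35.1 -121.7] 25.0 F tray [0.05883919 0.26866248] rot left(deg/4) [ 0.02  0.04 -0.04]
```

>>> step_arm --targets '[[[-0.03,0.05,0,0,0,0,0],[-0.03,0.05,0,0,0,0,0],[0,0.04,0,0,0,0,0],[0,0.02,0,0,0,0,0],[0,0.02,0,0,0,0,0]]]'

```text
t: 39.5
ee_pos: [577.5, -74.5, 153.1]
orientation: [-2.863, -0.151, -1.187]
ft_force: [-0.2, -0.3, -0.4]
width: 0.5
grasp_force: 0.0
```

>>> step_arm --targets '[[[0,0.02,0,0,0,0,0],[0,0.02,0,0,0,0,0],[0,0.02,0,0,0,0,0],[0,0,0,0,0,0,0],[0,0,0,0,0,0,0]]]'

```text
t: 40.12
ee_pos: [577.6, -71.5, 153.1]
orientation: [-2.863, -0.151, -1.187]
ft_force: [0.4, 0.1, 1.2]
width: 0.9
grasp_force: 0.0
```

```bash
python3 -c "
from st import *
st()"
```

```text
t 40.12 q [-0.19  0.76  2.01  2.64  0.43 -1.32] tip tray [ -38.9 -110. ] 24.5 F tray [0.42337171 0.03094754] rot left(deg/4) [ 0.02  0.02 -0.02]
```

>>> step_arm --targets '[[[0,0.02,0,0,0,0,0],[0,0.02,0,0,0,0,0],[0,0.02,0,0,0,0,0],[0,0,0,0,0,0,0],[0,0,0,0,0,0,0]]]'

```text
t: 40.75
ee_pos: [577.6, -68.5, 153.0]
orientation: [-2.863, -0.151, -1.187]
ft_force: [-0.7, -1.6, -0.1]
width: 0.3
grasp_force: 0.5
```

>>> step_arm --targets '[[[0,0.02,0,0,0,0,0],[0,0.02,0,0,0,0,0],[0,0,0,0,0,0,0],[0,0,0,0,0,0,0],[0,0,0,0,0,0,0]]]'

```text
t: 41.38
ee_pos: [577.6, -67.7, 153.1]
orientation: [-2.864, -0.146, -1.187]
ft_force: [-1.1, -9.9, -0.2]
width: 0.6
grasp_force: 4.6
```

>>> step_arm --targets '[[[0.01,-0.08,0,0,0,0,0],[0.01,-0.08,0,0,0,0,0],[0.01,-0.08,0,0,0,0,0],[0,-0.08,0,0,0,0,0],[0,-0.08,0,0,0,0,0]]]'

```text
t: 42.0
ee_pos: [579.1, -86.6, 153.0]
orientation: [-2.863, -0.151, -1.187]
ft_force: [-0.2, -0.4, -0.4]
width: -0.2
grasp_force: 0.0
```

>>> step_arm --targets '[[[-0.3,-0.03,0,0,0,0,0],[-0.7,-0.07,0,0,0,0,0],[-0.7,-0.07,0,0,0,0,0],[-0.7,-0.07,0,0,0,0,0],[-0.4,-0.04,0,0,0,0,0]]]'

```text
t: 42.62
ee_pos: [436.4, -100.2, 153.1]
orientation: [-2.864, -0.15, -1.184]
ft_force: [0.8, 0.5, 0.3]
width: 0.7
grasp_force: 0.0
```

Run:
```python
from meas import *
st();im=meas();pickle.dump(im,open('w5.pkl','wb'))
a=cv2.resize(im['pixels'][40:240,40:306,::-1],None,fx=3,fy=3,interpolation=cv2.INTER_CUBIC)
cv2.imwrite('pics/a5.png',cv2.convertScaleAbs(a,alpha=1.6))
```

```text
t 42.62 q [-0.34  0.72  2.28  2.63  0.66 -1.47] tip tray [-182.6 -124. ] 24.2 F tray [0.8496805  0.38130891] rot left(deg/4) [ 0.01 -0.02 -0.01]
[ 162   47   64   83 3187]
  px [221  47] z38 [-11.1 -94.1] z6 [ 41.  -87.8]
  px [225  69] z38 [ -46.8 -100.2] z6 [ -2.5 -95.3]
  px [218 126] z38 [-112.6  -99.6] z6 [-82.6 -94.6]
  px [169 128] z38 [-113.2  -65.4] z6 [-83.4 -52.9]
  px [162 102] z38 [-85.8 -54.6] z6 [-49.9 -39.8]
  px [179  50] z38 [-12.6 -55. ] z6 [ 39.2 -40.2]
[ 67 185  26  37 472]
  px [ 92 185] z38 [-159.4  -19.4] z6 [-139.6    3.1]
  px [ 83 220] z38 [-184.4  -20. ] z6 [-170.     2.4]
  px [ 67 221] z38 [-185.6   -7.7] z6 [-171.5   17.3]
  px [ 74 198] z38 [-169.2   -8. ] z6 [-151.5   17. ]
```

View pics/a5.png

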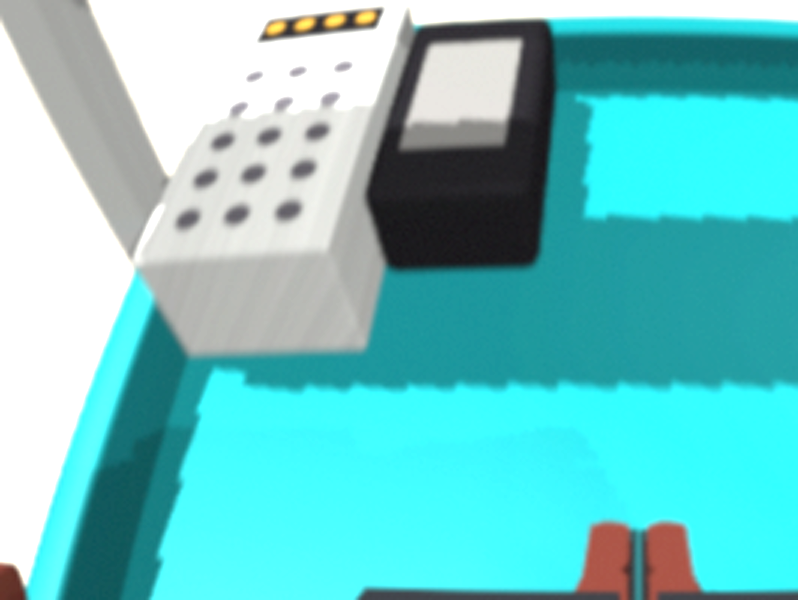

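The last picture shows the module flush to the left wall (near corner at (190,355)) and the adapter against its right side (near end at y≈265). One numeric check of the near ends before handing in.

Run:
```python
from k import *
im=pickle.load(open('w5.pkl','rb'))
f=lambda X,Y,z:W.inv(ray(im,(X+.5)/3-.5+40,(Y+.5)/3-.5+40,z,True)).round(1)
print('module bottom near',f(190,355,6),f(367,350,6),'top near',f(135,265,46),f(328,248,46),'top far R',f(408,10,46))
print('adapter bottom near',f(392,268,10),f(532,264,10),'top far R z34',f(550,22,36))
```

```text
module bottom near [-113.3    0.7] [-113.4  -52.3] top near [-115.8   -1.6] [-114.6  -53.1] top far R [-12.5 -53.1]
adapter bottom near [-88.3 -55.8] [-88.1 -94.5] top far R z34 [ -7.9 -95.6]
```

```bash
python3 -c "
from workcell import ctrl
print(ctrl.close_job())"
```

```text
the job is handed in; nothing more can be done
None
```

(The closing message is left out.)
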